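# Slide the teapot to the gauging ring and try the gap blade

### The arm

A 6-joint arm with a two-finger parallel gripper is mounted at the origin on the work surface. World frame = base frame: x ahead of the robot, y to its left, z up, the work surface at z = 0. Lengths are in m, angles in rad, forces in N, time in s.
With the tool pointing down it reaches from about 0.35 to 0.85 m from the base axis. Payload 8.1 kg.
Tool frame: the origin (TCP) lies on the centre line of the jaws, within the pads' length; the fingertips stand robot.tips_ahead ahead of it and the grasp point (between the pads) lies 6 mm ahead of it (robot.tips_ahead is the distance from the TCP to the fingertips, in m); z points along the fingers, y is the line along which they close (so a half turn about z gives the same grasp; the last joint's range is limited). The gripper opens to 93 mm and grips with 3 to 60 N. Pads are 15 mm wide; open, the fingers measure 128 mm over their backs; the gripper's body (75 mm by 188 mm) begins 65 mm behind the grasp point.
Start: joints at [-1.357, 0.13, 1.488, -0, 1.523, -0.085], TCP at [0.177, -0.573, 0.244] pointing down, gripper open.
Joint ranges: [-2.96, 2.96], [-0.89, 2.26], [0.02, 2.5], [-1.34, 4.48], [0, 2.73], [-2.66, 2.66]. Speed limits (rad/s): [2.39, 2.39, 2.79, 3.14, 3.14, 3.14].

### API

Orientations are given as a rotation vector (axis times angle).
In Python, from plant import robot gives the robot as it stands.
- The arm moves only by the tool apply_moves, never from a script. Its arguments are lists of equal length, an entry for each row: "delta_pos": the shift along the tool's x, y, z in cm, a list of three; "twist": the turn about the tool's z in rad. A call has 1 to 8 rows; each row shifts and turns the commanded pose from where the row before left it, along the tool's axes as they then stand; what a row does not reach is not made up. A row lasts 1/8 s, in which the tool goes at most 62.5 mm and 10.7 degrees, less where a joint would pass 70% of its speed; a pose out of reach is approached as far as the arm can. A call with a gripper value outside its range is refused whole. "gripper" is the finger opening in cm, from 0 to 9.3, set as the call begins (left out, the last holds). The fingers move at their own pace and stop on an object; "squeeze" is the grip in N (left out, the last holds). Time passes only in rows, so rows that do not move let the fingers close. It gives the time, the measured TCP pose, the force, the opening and the grip force at its end, in the units of the state.
- robot.read_state(): the state, without advancing time (a new reading comes with each control period).
- robot.read_camera(name): name is "scene" or "top" or "wrist"; returns a dict with "frame" (384x512x3 uint8, red, green, blue), "vertical_fov" (degrees; the focal length in pixels is half the picture's height over the tangent of half this angle, whatever the lens; pixels are square), "cx", "cy" (the principal point, pixels), "k1" (the pictures are not rectified: a ray, as slopes to the right and down, at radius r is drawn at 1 + k1 r^2 times it, then the intrinsics apply), "R" (3x3) and "t" (3): a world point X has camera coordinates R X + t. Camera axes: x right, y down, z forward; pixel columns grow to the right and rows downward; lengths in m; the calibration is good to about 2 mm. A picture is of the moment at which its call begins. There is no depth.
- robot.close_job(): hands the job in; it is judged then, once.
The state is a dict: "t": time; "q": joint angles; "dq": joint speeds; "joint_torque": joint torques, N m; "tool_pos": TCP position; "orientation": TCP orientation; "force": force on the tool from outside, world axes, zero at the start; "wrist_torque": the same for the moment, N m; "opening": finger opening in m; "gripper_force": force on a finger pad.
Only numpy, scipy, OpenCV 4.12 (cv2) and the standard library are available. Lean on these libraries where they do the work, as an engineer would, in place of code of your own. Each camera call takes 0.05 s, during which the arm holds its last target. There are 200 camera calls.

### The job

Slide the side-handled teapot across the stone board, without lifting it, from its waiting ring onto the gauging ring beside the upright metal fence, and leave it centred there. Then take the flat gauge blade out of its wooden block and lower it into the gap between the fence and the pot, blade parallel to the fence and about the middle of it, until its collar sits down on the fence top; let go and leave it standing there. Do not tip the pot or disturb the bowl, the cup and the jar.

Things in the scene. Friction and masses are not known exactly. Their poses are not given: they have to be found in the camera images.
- pot: clay teapot, about 0.35 kg, round upright wall 84 mm across to 52 mm height, shoulder to 62, fixed lid knob (18 across) to 81. Origin: centre of its underside, z up; it stands on the stone board, top at z = 12 mm. A level rod handle (18 thick, axis 40 mm above the underside) runs along +x to 112 mm from the pot's axis; a spout (13 thick) points along +y to 72 mm from the axis, 30 to 62 mm high
- pot_grip (a point): point on the axis of the pot's rod handle, 80 mm from the pot's axis, 40 mm above its underside; axes as the pot's
- wait_mark: waiting ring: dark ring line on the stone board, 90 mm inner and 102 mm outer diameter, no height; the pot starts on it. Origin at its centre on the board top
- station: gauging place: ring like the waiting ring beside a fixed aluminium fence. Origin: ring centre on the board top, z up. Fence: upright plate on the -x side, face at x = -54 mm (12 mm from the wall of a centred pot), 20 thick (x -54 to -74), 60 wide (y -30 to 30), top 70 mm above the board; a 10 mm high foot runs on to x = -95. The +y, -y and +x sides are open
- gauge: loose upright T gauge, 0.12 kg: steel blade 6 mm thick (x), 30 wide (y), 50 long, last 4 mm thinner; above it a collar 32 (x) by 40 (y) by 8 mm, underside 50 mm above the blade tip; then a wooden grip 14 (x) by 24 (y) mm up to 118 mm above the tip. Origin: centre of the blade tip, z up to the grip. With the collar on the fence top the tip is 20 mm above the board
- gauge_grip (a point): centre of the gauge's wooden grip, 92 mm above the blade tip; axes as the gauge's
- holder: fixed wooden block 70 (x) by 80 (y) by 60 mm tall on the table, with an upright slot 10 (x) by 36 (y) mm at its centre through which the blade hangs, the collar on top (blade tip 10 mm above the table). Origin: centre of its underside
- bowl: open clay bowl, 76 across, 45 tall, loose. Origin: centre of its underside. A bystander
- cup: white handleless cup, 60 across, 60 tall, loose. Origin: centre of its underside. A bystander
- jar: white lidded tea jar, 72 across, 85 tall, loose. Origin: centre of its underside. A bystander
Not all that is in view belongs to the job. There is more than one size of the gauge; the job needs the largest.

How it is judged:
On the way, in this order (a step that is already met when the one before it is completed fails the run):
1. the pot stands still, centred on the gauging ring (horizontal distance between pot and station below 0.008 m and angle between pot's own z axis and vertical below 0.06 rad and height (world z) of pot below 0.015 m and linear speed of pot below 0.02 m/s), for 0.2 s.
2. the blade is down in the gap between fence and pot, collar on the fence top (horizontal distance between pot and station below 0.008 m and angle between pot's own z axis and vertical below 0.06 rad and height (world z) of pot below 0.015 m and x of gauge in the frame of station between -0.058 and -0.036 m and y of gauge in the frame of station between -0.015 and 0.015 m and z of gauge in the frame of station between 0.016 and 0.0245 m and angle between gauge's own z axis and vertical below 0.18 rad and angle between the x axis of gauge and the x axis of station, either way round below 0.22 rad), for 0.2 s.
At the end, for the whole second after the job is handed in: Pot upright on the board within 8 mm of the gauging ring's centre; gauge in the gap between fence and pot, collar on the fence top (tip 16-24.5 mm above the board), within 15 mm of the fence's middle, parallel to it within 0.22 rad, upright within 0.18 rad; both released and at rest (all of step 2 and linear speed of each of pot, gauge below 0.02 m/s); the robot touches nothing.
It fails at once if the pot is lifted more than 6 mm off the board (height (world z) of pot above 0.018 m).
It fails at once if the pot is tipped by more than 0.2 rad (angle between pot's own z axis and vertical above 0.2 rad).
It fails at once if the bowl is moved by more than 15 mm (distance of bowl from where it was at the start of the episode above 0.015 m).
It fails at once if the cup is moved by more than 15 mm (distance of cup from where it was at the start of the episode above 0.015 m).
It fails at once if the jar is moved by more than 15 mm (distance of jar from where it was at the start of the episode above 0.015 m).
It also fails if it takes over 59 s, if anything falls off the work surface, if the arm or the gripper's body presses on something with over 40 N, if the wrist force passes 120 N, or if a joint passes its speed limit or range.

## Working session

There is one attempt and no reset: what is moved stays moved. The work goes in short steps, Python scripts to look and compute and a tool call to move; the robot and the scene stay as the last step left them, time stands still between calls to the robot, and variables do not carry over. Pictures are saved under pics/ and viewed, at most 10 in all, crops included, and the job is handed in when it is done.

Besides the shell and the picture viewer there is one more tool, called after "Emit:" as name(argument=value, ...), one argument or row to a line, values as JSON. apply_moves: Moves the arm, as the interface text tells. Its arguments: {"type":"object","properties":{"delta_pos":{"type":"array"},"twist":{"type":"array"},"gripper":{"type":"number"},"squeeze":{"type":"number"}},"required":["delta_pos","twist"]}

```bash
mkdir -p pics; cat > h.py <<'E'
import numpy as np, cv2
from plant import robot
from scipy.spatial.transform import Rotation as Ro
def snap(n,f):
    c=robot.read_camera(n); cv2.imwrite('pics/'+f+'.png',c['frame'][:,:,::-1])
    np.savez('pics/'+f+'.npz',**{k:np.array(v) for k,v in c.items()}); return c
def load(f): return dict(np.load('pics/'+f+'.npz'))
def foc(c): return c['frame'].shape[0]/2/np.tan(np.radians(c['vertical_fov'])/2)
def ray(c,u,v):
    f=foc(c); K=np.array([[f,0,c['cx']],[0,f,c['cy']],[0,0,1.]])
    p=np.array([(u-c['cx'])/f,(v-c['cy'])/f]); q=p.copy()
    for _ in range(20): q=p/(1+c['k1']*(q@q))
    R=np.array(c['R']); d=R.T@np.r_[q,1]; return -R.T@np.array(c['t']),d
def atz(c,u,v,z):
    o,d=ray(c,u,v); return o+d*(z-o[2])/d[2]
def proj(c,X):
    X=np.atleast_2d(X); P=X@np.array(c['R']).T+np.array(c['t']); s=P[:,:2]/P[:,2:]
    r2=(s**2).sum(1,keepdims=True); return s*(1+c['k1']*r2)*foc(c)+[c['cx'],c['cy']]
E
python3 - <<'E'
from h import *
for n in ['scene','top','wrist']:
    c=snap(n,n+'0'); o,d=ray(c,256,192); print(n,o.round(3),d.round(2),c['vertical_fov'],c['k1'])
a=[cv2.imread('pics/%s0.png'%n) for n in ('scene','top')]
cv2.imwrite('pics/top0b.png',cv2.resize(a[1],(800,600),interpolation=cv2.INTER_CUBIC))
cv2.imwrite('pics/scene0b.png',cv2.resize(a[0],(800,600),interpolation=cv2.INTER_CUBIC))
s=robot.read_state();print(s['tool_pos'],s['orientation'],robot.tips_ahead,s['opening'],s['force'])
E
```

```text
scene [1.366 0.438 1.134] [-0.59 -0.31 -0.75] 44.82701005403732 -0.048423684207726025
top [ 0.455 -0.021  0.939] [ 0.14  0.01 -0.99] 57.93965756413361 -0.0660928361923791
wrist [ 0.253 -0.55   0.384] [-0.27 -0.1  -0.96] 70.20869287653916 -0.06699129414775619
[ 0.1765562  -0.57301322  0.24281577] [-3.10518830e+00 -4.67429633e-01  1.84800320e-04] 0.025 0.09307548704785774 [ 0.40759387 -0.13309963 -0.02772044]
```

View pics/top0b.png

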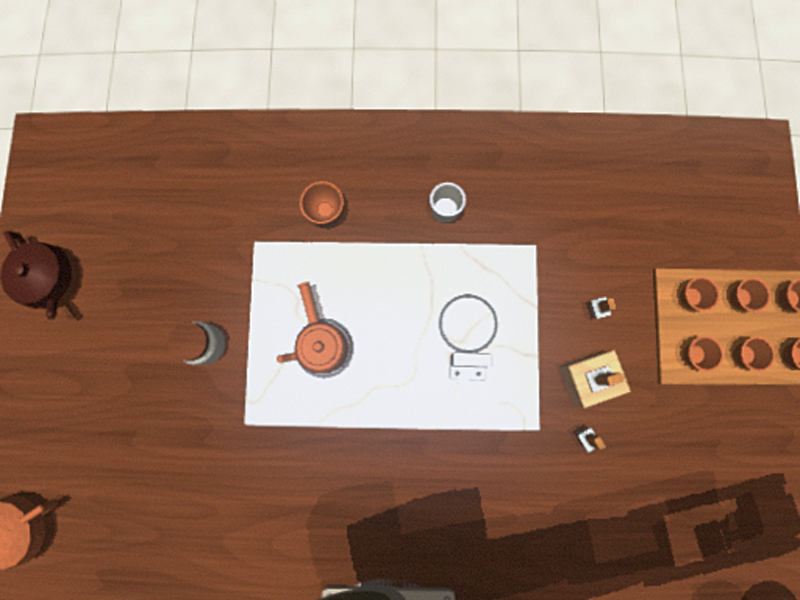

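View pics/scene0b.png

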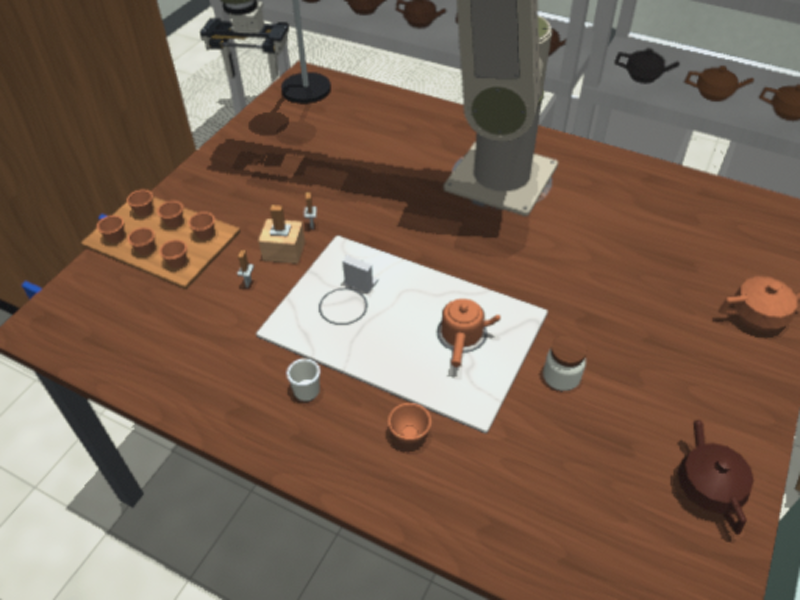

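The top view (800×600) shows the job pot at (320,346), handle up towards (306,288) and spout left. The station ring is at (468,323) with the fence below it at (470,362). The bowl is at (322,203), the cup at (447,202) and the jar at (205,343). There are three gauge candidates: (602,306) and (591,440) standing loose, and (603,379) in the wooden block. The one in the block looks largest and fits the description, so I'll confirm it in an enlarged crop.

```bash
python3 - <<'E'
from h import *
t=cv2.imread('pics/top0.png'); s=cv2.imread('pics/scene0.png')
A=cv2.resize(t[180:290,355:410],None,fx=5,fy=5,interpolation=cv2.INTER_CUBIC)
B=cv2.resize(s[115:195,145:210],None,fx=7,fy=7,interpolation=cv2.INTER_CUBIC)
o=np.zeros((560,750,3),np.uint8); o[:550,:275]=A; o[:560,285:740]=B
cv2.imwrite('pics/gcrop.png',o)
C=cv2.resize(t[175:255,170:330],(800,400),interpolation=cv2.INTER_CUBIC)
cv2.imwrite('pics/pcrop.png',C)
E
```

```text
(no output)
```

View pics/gcrop.png

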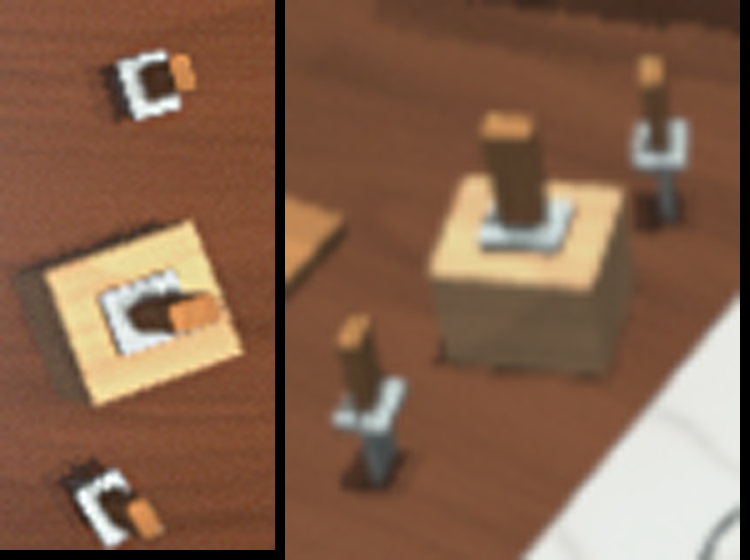

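View pics/pcrop.png

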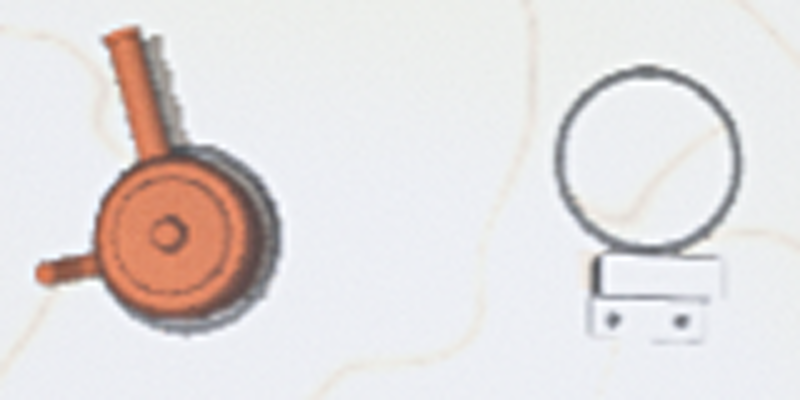

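The block gauge is clearly the largest: grip at crop (515,170), with a wider grip and collar than the two loose ones at (655,140) and (370,390). In the pot crop the knob is at (170,234), the handle end at (122,32), the spout tip at (45,272), the ring centre at about (648,160) and the fence top edge at (600,253)–(722,258).

```bash
python3 - <<'E'
from h import *
c=load('top0'); im=c['frame']
P=lambda x,y:((x+.5)/5-.5+170,(y+.5)/5-.5+175)
G=lambda x,y:((x+.5)/5-.5+355,(y+.5)/5-.5+180)
w=lambda p,z:atz(c,*p,z)[:2]
# ring: dark pixels
g=cv2.cvtColor(im,cv2.COLOR_RGB2GRAY)
pts=[]
for a in np.arange(0,360,5):
    if 60<a<120: continue
    cu,cv=P(648,160); rr=np.arange(14,22,.2)
    us=cu+rr*np.cos(np.radians(a)); vs=cv+rr*np.sin(np.radians(a))
    val=cv2.remap(g,us.astype('f4')[None],vs.astype('f4')[None],cv2.INTER_LINEAR)[0].astype(float)
    k=val.argmin(); wt=np.clip(180-val,0,None)
    if wt.sum()>0:
        r=(wt*rr).sum()/wt.sum(); pts.append(w((cu+r*np.cos(np.radians(a)),cv+r*np.sin(np.radians(a))),.012))
pts=np.array(pts); A=np.c_[2*pts,np.ones(len(pts))]; x=np.linalg.lstsq(A,(pts**2).sum(1),rcond=None)[0]
print('ring',x[:2],np.sqrt(x[2]+x[:2]@x[:2]))
for n,p,z in [('fl',(600,253),.082),('fr',(722,258),.082),('bl',(600,296),.082),('br',(718,300),.082),('footbl',(590,333),.022),('footbr',(704,342),.022)]:
    print(n,w(P(*p),z))
k=w(P(170,234),.093); e=w(P(122,32),.052); m=w(P(152,155),.052); sp=w(P(45,272),.07)
print('knob',k,'hend',e,np.linalg.norm(e-k),np.degrees(np.arctan2(*(e-k)[::-1])),np.degrees(np.arctan2(*(e-m)[::-1])),'spout',np.linalg.norm(sp-k),np.degrees(np.arctan2(*(sp-k)[::-1])))
H=np.array([w(G(*p),.06) for p in [(45,272),(193,222),(243,352),(95,405)]]); print('holder',H,H.mean(0))
for i in range(4): d=H[(i+1)%4]-H[i]; print(np.linalg.norm(d),np.degrees(np.arctan2(d[1],d[0])))
C=np.array([w(G(*p),.068) for p in [(100,292),(172,270),(120,353)]]); print('collar',C)
T=np.array([w(G(*p),.128) for p in [(168,300),(212,291),(218,322),(176,332)]]);print('griptop',T,T.mean(0))
E
```

```text
ring [ 0.54803075 -0.12912166] 0.047913665373924434
fl [ 0.4947411  -0.09716826]
fr [ 0.49310609 -0.15723515]
bl [ 0.47368267 -0.09722137]
br [ 0.47252021 -0.15513913]
footbl [ 0.4556647  -0.09739694]
footbr [ 0.45180898 -0.15709348]
knob [0.50019675 0.11371924] hend [0.60715061 0.1491762 ] 0.11267797575653071 18.341209304001154 15.808385429097259 spout 0.06882184094810408 105.95834183948975
holder [[ 0.4759969  -0.28609592]
 [ 0.50200716 -0.36264118]
 [ 0.43685107 -0.38599768]
 [ 0.40999247 -0.3098575 ]] [ 0.4562119  -0.33614807]
0.08084374650932585 -71.2321208598626
0.06921590810757088 -160.27877426643195
0.08073853422837085 109.43039876812713
0.07015125452886567 19.79886691751227
collar [[ 0.46614245 -0.31117455]
 [ 0.4774409  -0.34798779]
 [ 0.43605019 -0.32043555]]
griptop [[ 0.46193945 -0.32310134]
 [ 0.46628735 -0.34406157]
 [ 0.45196618 -0.34639863]
 [ 0.44719702 -0.32640494]] [ 0.4568475  -0.33499162]
```

```bash
cat >> h.py <<'E'
def st():
    s=robot.read_state(); R=Ro.from_rotvec(s['orientation']).as_matrix()
    print('t %.2f pos %s xaxis %.1f deg, z %s op %.4f gf %.1f F %s q6 %.2f'%(s['t'],np.round(s['tool_pos'],4),np.degrees(np.arctan2(R[1,0],R[0,0])),R[:,2].round(3),s['opening'],s['gripper_force'],np.round(s['force'],1),s['q'][5])); return s,R
def plan(tgt,xdeg):
    "twist to bring tool x axis to xdeg, then shift in cm in the new tool axes"
    s,R=st(); a=np.arctan2(R[1,0],R[0,0]); d=(np.radians(xdeg)-a+np.pi)%(2*np.pi)-np.pi
    tw=-d; R2=R@Ro.from_rotvec([0,0,tw]).as_matrix()
    print('twist %.3f (half-turn alt %.3f) shift cm'%(tw,tw-np.sign(tw)*np.pi),(R2.T@(np.array(tgt)-s['tool_pos'])*100).round(2))
E
python3 - <<'E'
from h import *
c=load('top0')
for n,(u,v),z in [('bowl',(322,203),.045),('cup',(447,202),.06),('jarlid',(207,343),.085)]: print(n,atz(c,u*.64-.18,v*.64-.18,z)[:2].round(3))
k=np.array([.5002,.1137]); y=np.radians(16.5); g=k+.08*np.array([np.cos(y),np.sin(y)]); print(g)
plan([*g,.058],16.5); plan([*g,.058],196.5)
E
```

```text
bowl [0.749 0.124]
cup [ 0.748 -0.089]
jarlid [0.503 0.294]
[0.57690558 0.13642123]
t 0.15 pos [ 0.1766 -0.573   0.2428] xaxis 17.1 deg, z [-0.     0.001 -1.   ] op 0.0931 gf 0.0 F [ 0.4 -0.1 -0. ] q6 -0.09
twist 0.011 (half-turn alt -3.131) shift cm [ 58.53 -56.63  18.57]
t 0.15 pos [ 0.1766 -0.573   0.2428] xaxis 17.1 deg, z [-0.     0.001 -1.   ] op 0.0931 gf 0.0 F [ 0.4 -0.1 -0. ] q6 -0.09
twist -3.131 (half-turn alt 0.011) shift cm [-58.53  56.63  18.57]
```

Emit:
apply_moves(
  delta_pos=[
    [3.66, -3.54, 0],
    [3.66, -3.54, 0],
    [3.66, -3.54, 0],
    [3.66, -3.54, 0],
    [3.66, -3.54, 0],
    [3.66, -3.54, 0],
    [3.66, -3.54, 0],
    [3.66, -3.54, 0],
  ],
  twist=[0.01, 0, 0, 0, 0, 0, 0, 0],
  gripper=6,
  squeeze=12,
)

```text
t: 1.15
tool_pos: [0.3766, -0.2167, 0.2435]
orientation: [3.109, 0.452, 0.0]
force: [0.8, 0.0, -0.6]
opening: 0.0601
gripper_force: 0.0
```

Emit:
apply_moves(
  delta_pos=[
    [3.66, -3.54, 0],
    [3.66, -3.54, 0],
    [3.66, -3.54, 0],
    [3.66, -3.54, 0],
    [3.66, -3.54, 0],
    [3.66, -3.54, 0],
    [3.66, -3.54, 0],
    [3.66, -3.54, 0],
  ],
  twist=[0, 0, 0, 0, 0, 0, 0, 0],
)

```text
t: 2.15
tool_pos: [0.5767, 0.1382, 0.2433]
orientation: [3.109, 0.452, -0.001]
force: [-0.3, -1.0, -0.0]
opening: 0.0602
gripper_force: 0.0
```

```bash
python3 - <<'E'
from h import *
c=snap('wrist','w1'); plan([.5769,.1364,.058],16.5)
im=cv2.resize(cv2.imread('pics/w1.png'),None,fx=1.5,fy=1.5); 
y=np.radians(16.5);d=np.array([np.cos(y),np.sin(y)]);k=np.array([.5002,.1137])
X=[[*(k+r*d),.052] for r in (42,60,80,100,112) for r in [r/1000]]+[[*k,.093]]
for p in proj(c,np.array(X)): cv2.circle(im,tuple(int(a*1.5) for a in p),3,(0,255,0),-1)
cv2.imwrite('pics/w1b.png',im)
E
```

```text
t 2.20 pos [0.578  0.1431 0.2424] xaxis 16.7 deg, z [-0.     0.003 -1.   ] op 0.0603 gf 0.0 F [-4.9  1.   0.5] q6 1.43
twist 0.003 (half-turn alt -3.138) shift cm [-0.31  0.66 18.44]
```

View pics/w1b.png

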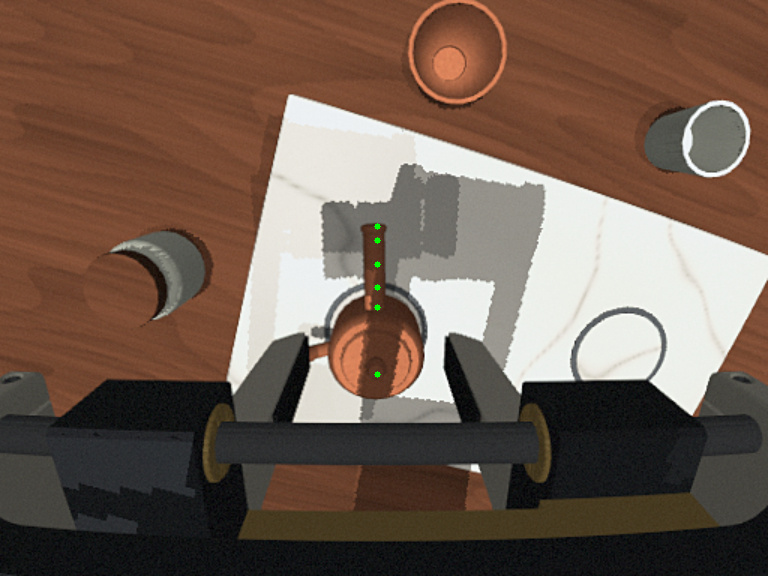

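The wrist view shows the handle axis at about (374,265), under the predicted points at (377,265), so the pose is confirmed.

Emit:
apply_moves(
  delta_pos=[
    [0, 0, 0],
    [0, 0, 4],
    [0, 0, 4],
    [0, 0, 4],
    [0, 0, 2.5],
    [0, 0, 0],
    [0, 0, 0],
  ],
  twist=[0, 0, 0, 0, 0, 0, 0],
)

```text
t: 3.08
tool_pos: [0.5769, 0.136, 0.1002]
orientation: [3.109, 0.451, 0.003]
force: [-0.6, 0.1, -0.2]
opening: 0.0601
gripper_force: 0.0
```

```bash
python3 - <<'E'
from h import *
plan([.5769,.1364,.058],16.8)
E
```

```text
t 3.08 pos [0.5769 0.136  0.1002] xaxis 16.5 deg, z [ 0.002  0.    -1.   ] op 0.0601 gf 0.0 F [-0.6  0.1 -0.2] q6 1.43
twist -0.005 (half-turn alt 3.136) shift cm [ 0.   -0.04  4.22]
```

Emit:
apply_moves(
  delta_pos=[
    [0, 0, 2],
    [0, 0, 2],
    [0, 0, 0.2],
    [0, 0, 0],
  ],
  twist=[0, 0, 0, 0],
)

```text
t: 3.58
tool_pos: [0.5758, 0.1366, 0.056]
orientation: [3.109, 0.452, -0.002]
force: [0.3, 0.0, 0.0]
opening: 0.0599
gripper_force: 0.0
```

Emit:
apply_moves(
  delta_pos=[
    [0, 0, 0],
    [0, 0, 0],
    [0, 0, 0],
    [0, 0, 0],
    [0, 0, 0],
    [0, 0, 0],
  ],
  twist=[0, 0, 0, 0, 0, 0],
  gripper=1.0,
  squeeze=10,
)

```text
t: 4.32
tool_pos: [0.5764, 0.1367, 0.0568]
orientation: [-3.109, -0.452, -0.0]
force: [-0.2, 1.7, 1.1]
opening: 0.0178
gripper_force: 10.0
```

```bash
python3 - <<'E'
from h import *
s,_=st(); p=s['tool_pos']; d=np.array([.548-.5002,-.1291-.1137])
plan([*(p[:2]+d),p[2]],16.5)
E
```

```text
t 4.33 pos [0.5764 0.1367 0.0568] xaxis 16.5 deg, z [ 0.  0. -1.] op 0.0178 gf 10.0 F [-0.2  1.7  1.1] q6 1.43
t 4.33 pos [0.5764 0.1367 0.0568] xaxis 16.5 deg, z [ 0.  0. -1.] op 0.0178 gf 10.0 F [-0.2  1.7  1.1] q6 1.43
twist 0.001 (half-turn alt -3.141) shift cm [-2.31 24.64 -0.  ]
```

Emit:
apply_moves(
  delta_pos=[
    [-0.05, 0.5, 0],
    [-0.1, 1, 0],
    [-0.12, 1.3, 0],
    [-0.12, 1.3, 0],
    [-0.12, 1.3, 0],
    [-0.12, 1.3, 0],
    [-0.09, 1, 0],
    [-0.05, 0.5, 0],
  ],
  twist=[0, 0, 0, 0, 0, 0, 0, 0],
)

```text
t: 5.32
tool_pos: [0.5924, 0.055, 0.0567]
orientation: [-3.109, -0.451, -0.0]
force: [-1.5, 5.0, 2.8]
opening: 0.0178
gripper_force: 10.2
```

```bash
python3 - <<'E'
from h import *
plan([.5764+.0478,.1367-.2428,.0568],16.5)
c=snap('top','t2'); cv2.imwrite('pics/t2b.png',cv2.resize(cv2.imread('pics/t2.png')[150:270,150:340],None,fx=4,fy=4,interpolation=cv2.INTER_CUBIC))
E
```

```text
t 5.33 pos [0.5924 0.055  0.0567] xaxis 16.5 deg, z [ 0.  0. -1.] op 0.0178 gf 10.2 F [-1.5  5.   2.8] q6 1.29
twist 0.000 (half-turn alt -3.141) shift cm [-1.530e+00  1.635e+01 -1.000e-02]
```

View pics/t2b.png

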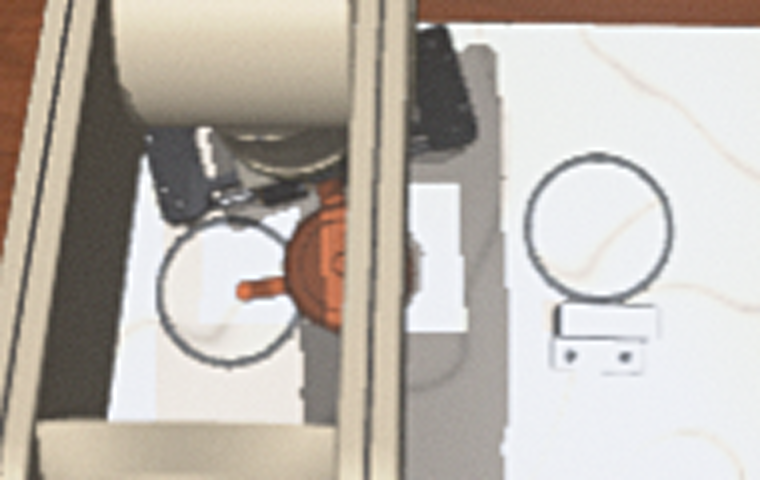

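Emit:
apply_moves(
  delta_pos=[
    [0, 0.5, 0],
    [0, 1, 0],
    [0, 1.4, 0],
    [0, 1.5, 0],
    [0, 1.5, 0],
    [0, 1.5, 0],
    [0, 1.5, 0],
    [0, 1.5, 0],
  ],
  twist=[0, 0, 0, 0, 0, 0, 0, 0],
)

```text
t: 6.38
tool_pos: [0.622, -0.045, 0.0566]
orientation: [-3.109, -0.452, 0.0]
force: [-0.7, 3.6, 2.5]
opening: 0.0177
gripper_force: 10.2
```

Emit:
apply_moves(
  delta_pos=[
    [0, 1.5, 0],
    [0, 1.5, 0],
    [0, 1.4, 0],
    [-0.2, 1.0, 0],
    [-0.4, 0.5, 0],
    [-0.5, 0, 0],
    [-0.4, 0, 0],
    [0, 0, 0],
  ],
  twist=[0, 0, 0, 0, 0, 0, 0, 0],
)

```text
t: 7.38
tool_pos: [0.6239, -0.105, 0.0568]
orientation: [3.108, 0.452, -0.0]
force: [0.6, -1.2, 1.9]
opening: 0.0177
gripper_force: 10.0
```

```bash
python3 - <<'E'
from h import *
plan([.5764+.0478,.1367-.2428,.0568],16.5)
E
```

```text
t 7.38 pos [ 0.6239 -0.105   0.0568] xaxis 16.6 deg, z [-0.    -0.001 -1.   ] op 0.0177 gf 10.0 F [ 0.6 -1.2  1.9] q6 1.03
twist 0.001 (half-turn alt -3.141) shift cm [-0.    0.12  0.  ]
```

Emit:
apply_moves(
  delta_pos=[
    [0, 0.1, 0],
    [0, 0, 0],
    [0, 0, 0],
  ],
  twist=[0, 0, 0],
)

```text
t: 7.75
tool_pos: [0.6243, -0.1054, 0.0565]
orientation: [-3.108, -0.452, 0.001]
force: [-0.2, 1.8, 2.5]
opening: 0.0177
gripper_force: 10.0
```

Emit:
apply_moves(
  delta_pos=[
    [0, 0, 0],
    [0, 0, 0],
    [0, 0, 0],
    [0, 0, -2],
    [0, 0, -4],
    [0, 0, -5],
    [0, 0, -5],
    [0, 0, -3],
  ],
  twist=[0, 0, 0, 0, 0, 0, 0, 0],
  gripper=5,
)

```text
t: 8.75
tool_pos: [0.6257, -0.106, 0.2523]
orientation: [3.107, 0.452, 0.009]
force: [0.0, -0.0, 1.1]
opening: 0.0501
gripper_force: 0.0
```

```bash
python3 - <<'E'
from h import *
print('gauge'); plan([.4562,-.3360,.16],17); 
E
```

```text
gauge
t 8.75 pos [ 0.6257 -0.106   0.2523] xaxis 16.5 deg, z [ 0.006 -0.001 -1.   ] op 0.0501 gf 0.0 F [ 0.  -0.   1.1] q6 1.03
twist -0.008 (half-turn alt 3.134) shift cm [-22.98  17.01   9.16]
```

Emit:
apply_moves(
  delta_pos=[
    [-3.8, 2.8, 0],
    [-3.8, 2.8, 0],
    [-3.8, 2.8, 0],
    [-3.8, 2.8, 0],
    [-3.8, 2.8, 0],
    [-4, 3, 0],
    [0, 0, 0],
    [0, 0, 0],
  ],
  twist=[0, 0, 0, 0, 0, 0, 0, 0],
)

```text
t: 9.75
tool_pos: [0.4528, -0.3342, 0.2478]
orientation: [3.108, 0.451, 0.002]
force: [0.3, -0.1, 0.4]
opening: 0.0501
gripper_force: 0.0
```

```bash
python3 - <<'E'
from h import *
plan([.4565,-.3355,.108],17)
c=snap('top','t3'); w=snap('wrist','w3')
a=cv2.resize(cv2.imread('pics/t3.png')[160:260,260:360],(400,400),interpolation=cv2.INTER_CUBIC)
b=cv2.resize(cv2.imread('pics/w3.png'),(400,300)); o=np.zeros((400,800,3),np.uint8); o[:,:400]=a;o[:300,400:]=b
cv2.imwrite('pics/c3.png',o)
E
```

```text
t 9.75 pos [ 0.4528 -0.3342  0.2478] xaxis 16.5 deg, z [ 0.001 -0.001 -1.   ] op 0.0501 gf 0.0 F [ 0.3 -0.1  0.4] q6 0.56
twist -0.009 (half-turn alt 3.133) shift cm [ 0.3   0.22 13.98]
```

View pics/c3.png

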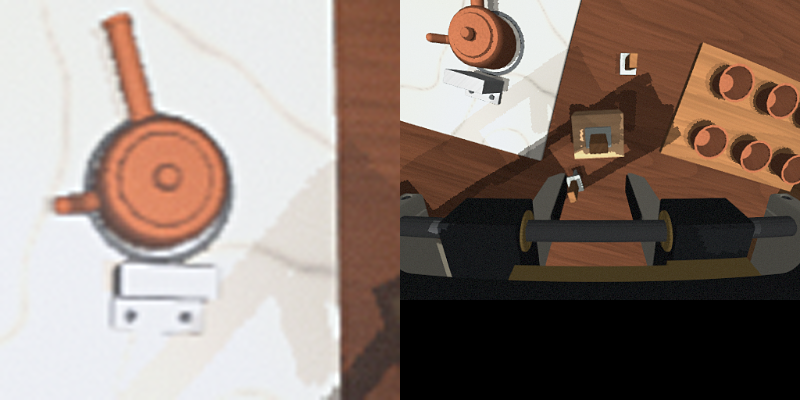

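```bash
python3 - <<'E'
from h import *
c=load('t3'); w=load('w3')
k=atz(c,(168.5)/4-.5+260,(177.5)/4-.5+160,.093); print('knob top cam',k, 'wrist cam',atz(w,68*1.28,34*1.28,.093))
# pot orange blob: project model and best-fit centre via body silhouette
hsv=cv2.cvtColor(c['frame'],cv2.COLOR_RGB2HSV); m=((hsv[...,0]<16)&(hsv[...,1]>110)).astype('u1'); m[:, :262]=0; m[:,335:]=0; m[:160]=0; m[240:]=0
from scipy.optimize import minimize
a=np.linspace(0,2*np.pi,60); 
def mask(x):
    M=np.zeros((384,512),np.uint8)
    P=[[x[0]+.042*np.cos(t),x[1]+.042*np.sin(t),z] for z in (.012,.064) for t in a]+[[x[0]+.034*np.cos(t),x[1]+.034*np.sin(t),.074] for t in a]
    h=cv2.convexHull(proj(c,np.array(P)).astype('f4')); cv2.fillConvexPoly(M,np.round(h*16).astype(np.int32),1,shift=4); return M
best=[]
core=cv2.morphologyEx(m,cv2.MORPH_OPEN,np.ones((11,11),np.uint8))
for X in np.arange(.535,.562,.001):
    for Y in np.arange(-.142,-.116,.001):
        q=mask((X,Y)); best.append((int((q!=core).sum()),X,Y))
best.sort(); print(best[:3], np.mean(best[:8],0), core.sum())
cv2.imwrite('pics/gc.png',cv2.resize(w['frame'][120:220,200:310,::-1],(770,600),interpolation=cv2.INTER_CUBIC))
E
```

```text
knob top cam [ 0.54673967 -0.12554829  0.093     ] wrist cam [ 0.54767151 -0.13306519  0.093     ]
[(366, np.float64(0.55), np.float64(-0.13199999999999998)), (367, np.float64(0.549), np.float64(-0.12199999999999997)), (368, np.float64(0.542), np.float64(-0.12499999999999997))] [ 3.67625e+02  5.47875e-01 -1.25375e-01] 596
```

View pics/gc.png

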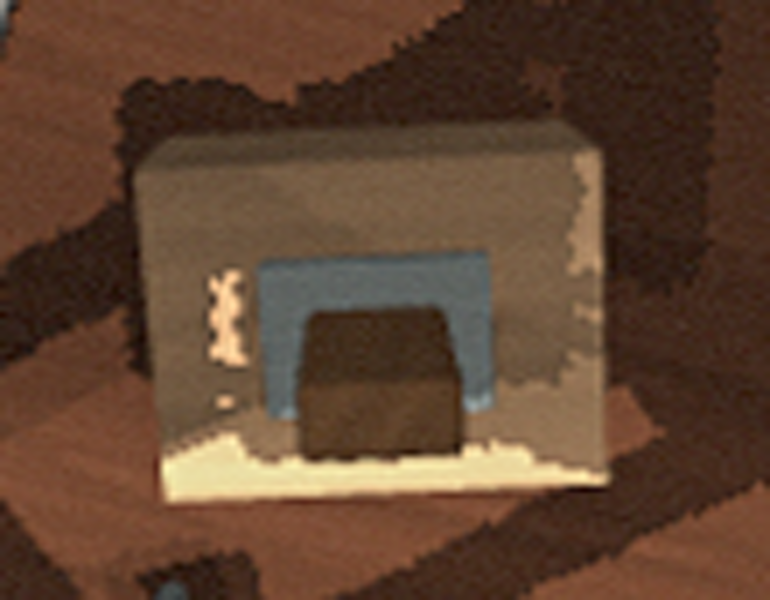

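```bash
python3 - <<'E'
from h import *
w=load('w3'); P=lambda x,y:((x+.5)/7-.5+200,(y+.5)/6-.5+120)
T=np.array([atz(w,*P(*p),.128)[:2] for p in [(298,380),(460,378),(462,453),(302,457)]]); print(T.round(4),T.mean(0))
C=np.array([atz(w,*P(*p),.068)[:2] for p in [(262,262),(488,253),(493,404),(273,415)]]); print(C.round(4),C.mean(0))
for Q in (T,C):
    d=Q[0]-Q[1]+Q[3]-Q[2]; print(np.degrees(np.arctan2(d[1],d[0]))-90)
a=np.linspace(0,2*np.pi,90)
for f,(u0,u1,v0,v1),g in [('top0',(185,225,202,245),(.500,.114)),('t3',(280,322,186,226),(.547,-.127))]:
    c=load(f); hsv=cv2.cvtColor(c['frame'],cv2.COLOR_RGB2HSV); m=((hsv[...,0]<20)&(hsv[...,1]>90)).astype('u1')
    def mask(x):
        M=np.zeros((384,512),np.uint8)
        p=[[x[0]+r*np.cos(t),x[1]+r*np.sin(t),z] for r,z in ((.042,.012),(.042,.064),(.034,.074)) for t in a]
        h=cv2.convexHull(proj(c,np.array(p)).astype('f4')); cv2.fillConvexPoly(M,np.round(h*16).astype(np.int32),1,shift=4); return M
    reg=cv2.dilate(mask(g),np.ones((5,5),np.uint8))
    sil=m*reg
    R=[]
    for X in np.arange(g[0]-.012,g[0]+.012,.001):
        for Y in np.arange(g[1]-.012,g[1]+.012,.001):
            q=mask((X,Y)); R.append((int(((q!=m)&(reg>0)).sum()),X,Y))
    R.sort(); b=np.array([r for r in R if r[0]<=R[0][0]+4]); print(f,sil.sum(),mask(g).sum(),R[0],b.mean(0))
    # rim circle knob: dark outline centroid
E
```

```text
[[ 0.4608 -0.3233]
 [ 0.4676 -0.3451]
 [ 0.4553 -0.3493]
 [ 0.4482 -0.3276]] [ 0.45795348 -0.33633715]
[[ 0.4665 -0.3135]
 [ 0.4792 -0.3498]
 [ 0.4498 -0.36  ]
 [ 0.4367 -0.3239]] [ 0.45806319 -0.33678297]
17.82962072018327
19.61641156736205
top0 781 980 (147, np.float64(0.505), np.float64(0.12500000000000003)) [1.490e+02 5.055e-01 1.250e-01]
t3 803 966 (176, np.float64(0.551), np.float64(-0.124)) [ 1.76e+02  5.51e-01 -1.24e-01]
```

```bash
python3 - <<'E'
from h import *
a=load('top0');b=load('t3')
A=cv2.resize(a['frame'],None,fx=8,fy=8,interpolation=cv2.INTER_CUBIC);B=cv2.resize(b['frame'],None,fx=8,fy=8,interpolation=cv2.INTER_CUBIC)
u,v=(170.5)/5-.5+170,(234.5)/5-.5+175
for h in (6,9,14):
    U,V=int((u+.5)*8),int((v+.5)*8); t=A[V-8*h:V+8*h,U-8*h:U+8*h]
    S=B[160*8:250*8,260*8:340*8]; r=cv2.matchTemplate(S,t,cv2.TM_CCOEFF_NORMED); _,mx,_,p=cv2.minMaxLoc(r)
    uu=(p[0]+8*h)/8-.5+260; vv=(p[1]+8*h)/8-.5+160; print(h,mx,uu,vv,atz(b,uu,vv,.093 if h<9 else .085)[:2])
print(u,v,atz(a,u,v,.093)[:2])
# wall lower/left lit edge near z .012..: spread check with ring
plan([.4577,-.336,.108],19)
E
```

```text
6 0.7975752949714661 301.75 203.75 [ 0.54705181 -0.12585565]
9 0.7866066694259644 301.5 203.75 [ 0.547918   -0.12623134]
14 0.5189734101295471 297.75 203.875 [ 0.54747954 -0.11695468]
203.6 221.4 [0.50019675 0.11371924]
t 9.85 pos [ 0.4532 -0.3334  0.2473] xaxis 16.6 deg, z [ 0.001 -0.    -1.   ] op 0.0500 gf 0.0 F [-0.8  0.  -0.1] q6 0.56
twist -0.042 (half-turn alt 3.100) shift cm [ 0.33  0.39 13.93]
```

The pot is about 3.5 mm from the ring centre, within tolerance. The gauge grip in the wrist crop (top face at (380,418)) gives (0.458,-0.336) and a yaw of about 19°.

Emit:
apply_moves(
  delta_pos=[
    [0, 0, 0],
    [0.33, 0.35, 0],
    [0, 0, 3],
    [0, 0, 3.5],
    [0, 0, 2.5],
    [0, 0, 0],
    [0, 0, 0],
  ],
  twist=[-0.042, 0, 0, 0, 0, 0, 0],
)

```text
t: 10.72
tool_pos: [0.4576, -0.3365, 0.1579]
orientation: [3.098, 0.518, 0.001]
force: [0.2, 0.2, 0.1]
opening: 0.0498
gripper_force: 0.0
```

```bash
python3 - <<'E'
from h import *
plan([.4577,-.336,.108],19)
E
```

```text
t 10.72 pos [ 0.4576 -0.3365  0.1579] xaxis 19.0 deg, z [ 0.001 -0.001 -1.   ] op 0.0498 gf 0.0 F [0.2 0.2 0.1] q6 0.52
twist -0.001 (half-turn alt 3.141) shift cm [ 0.02 -0.05  4.99]
```

Emit:
apply_moves(
  delta_pos=[
    [0, 0, 2],
    [0, 0, 2],
    [0, 0, 1],
    [0, 0, 0],
    [0, 0, 0],
  ],
  twist=[0, 0, 0, 0, 0],
)

```text
t: 11.35
tool_pos: [0.457, -0.3367, 0.107]
orientation: [3.098, 0.517, 0.001]
force: [0.1, -0.4, -0.1]
opening: 0.0498
gripper_force: 0.0
```

Emit:
apply_moves(
  delta_pos=[
    [0, 0, 0],
    [0, 0, 0],
    [0, 0, 0],
    [0, 0, 0],
    [0, 0, 0],
  ],
  twist=[0, 0, 0, 0, 0],
  gripper=1.5,
  squeeze=20,
)

```text
t: 11.98
tool_pos: [0.4569, -0.3365, 0.1069]
orientation: [3.098, 0.517, 0.0]
force: [0.4, 0.4, 3.1]
opening: 0.0233
gripper_force: 20.0
```

Emit:
apply_moves(
  delta_pos=[
    [0, 0, -0.5],
    [0, 0, -1],
    [0, 0, -1.5],
    [0, 0, -2],
    [0, 0, -3],
    [0, 0, -3],
    [0, 0, -1],
    [0, 0, 0],
  ],
  twist=[0, 0, 0, 0, 0, 0, 0, 0],
)

```text
t: 12.98
tool_pos: [0.4571, -0.3368, 0.2277]
orientation: [3.097, 0.517, 0.002]
force: [0.6, -0.1, -1.6]
opening: 0.0239
gripper_force: 20.0
```

```bash
python3 - <<'E'
from h import *
th=np.radians(-2); e=np.array([np.cos(th),np.sin(th)])
# fence-face-referenced gap middle
g=np.array([.548,-.129])-.048*e; print(g)
plan([*g,.228],-2)
E
```

```text
[ 0.50002924 -0.12732482]
t 12.97 pos [ 0.4571 -0.3368  0.2277] xaxis 19.0 deg, z [ 0.002 -0.001 -1.   ] op 0.0239 gf 20.0 F [ 0.6 -0.1 -1.6] q6 0.51
twist 0.366 (half-turn alt -2.776) shift cm [  3.56 -21.08  -0.05]
```

Emit:
apply_moves(
  delta_pos=[
    [0, 0, 0],
    [0, 0, 0],
    [0, 0, 0],
    [0, 0, 0],
  ],
  twist=[0.122, 0.122, 0.122, 0],
)

```text
t: 13.48
tool_pos: [0.4561, -0.3359, 0.2249]
orientation: [-3.139, 0.054, 0.003]
force: [-0.3, -0.3, -1.6]
opening: 0.0239
gripper_force: 20.0
```

Emit:
apply_moves(
  delta_pos=[
    [0.5, -2.5, 0],
    [0.6, -3.7, 0],
    [0.6, -3.7, 0],
    [0.6, -3.7, 0],
    [0.6, -3.7, 0],
    [0.5, -2.7, 0],
    [0.16, -1.1, 0],
    [0, 0, 0],
  ],
  twist=[0, 0, 0, 0, 0, 0, 0, 0],
)

```text
t: 14.48
tool_pos: [0.4996, -0.1266, 0.2262]
orientation: [3.141, -0.052, -0.001]
force: [0.0, -0.6, -1.0]
opening: 0.0239
gripper_force: 20.0
```

Emit:
apply_moves(
  delta_pos=[
    [0, 0, 0],
    [0, 0, 0],
  ],
  twist=[0, 0],
)

```text
t: 14.72
tool_pos: [0.4995, -0.1277, 0.2265]
orientation: [3.141, -0.057, -0.0]
force: [0.2, 0.4, -1.0]
opening: 0.0239
gripper_force: 20.0
```

```bash
python3 - <<'E'
from h import *
plan([.5000,-.1273,.228],-2)
w=snap('wrist','w4'); s=snap('scene','s4')
a=cv2.resize(w['frame'][150:300,160:350,::-1],(570,450),interpolation=cv2.INTER_CUBIC)
print(proj(s,[[.5,-.127,.13],[.55,-.13,.03]]))
x,y=proj(s,[[.5,-.127,.11]])[0].astype(int)
b=cv2.resize(s['frame'][y-45:y+45,x-23:x+23,::-1],(230,450),interpolation=cv2.INTER_CUBIC)
print(x,y);cv2.imwrite('pics/c4.png',np.hstack([a,b]))
E
```

```text
t 14.72 pos [ 0.4995 -0.1277  0.2265] xaxis -2.1 deg, z [-0. -0. -1.] op 0.0239 gf 20.0 F [ 0.2  0.4 -1. ] q6 1.26
twist -0.001 (half-turn alt 3.140) shift cm [ 0.04 -0.04 -0.15]
[[225.36005688 160.61624813]
 [218.70630537 192.70051247]]
225 165
```

View pics/c4.png

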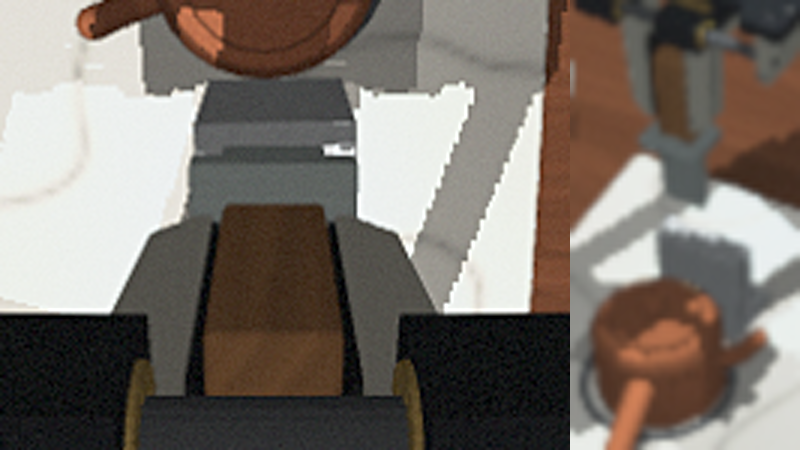

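The wrist crop shows the fence top-front edge at (195,122)–(355,120), the pot's near wall rim at (278,76) and the collar's front top edge at (192,158)–(357,158). The scene crop shows the gauge upright above the gap.

```bash
python3 - <<'E'
from h import *
w=load('w4'); P=lambda x,y:((x+.5)/3-.5+160,(y+.5)/3-.5+150)
f=lambda x,y,z:atz(w,*P(x,y),z)[:2].round(4)
print('fence top front',f(195,122,.082),f(355,120,.082),'back',f(195,148,.082),f(355,146,.082),'base',f(205,82,.012),f(350,82,.012))
print('pot wall',f(278,76,.064))
tz=.2265-.097
print('collar top front',f(192,158,tz+.058),f(357,158,tz+.058),'low',f(192,150,tz+.05))
print('grip top',[f(x,y,tz+.118) for x,y in [(205,333),(343,331)]])
s=load('s4'); k=(225-23,165-45)
Q=lambda x,y:((x-570+.5)/5-.5+k[0],(y+.5)/5-.5+k[1])
print('blade model px in crop',[(np.array(p)-k+.5)*5+[570,0] for p in proj(s,[[.4995+dx,-.1275+dy,tz+dz] for dx,dy,dz in [(.003,.015,0),(.003,-.015,0),(.016,.02,.05),(.016,-.02,.05)]])])
print('fence corner model',[(np.array(p)-k+.5)*5+[570,0] for p in proj(s,[[.494,-.0973,.082],[.493,-.157,.082]])])
E
```

```text
fence top front [ 0.496  -0.0998] [ 0.4946 -0.158 ] back [ 0.4861 -0.0992] [ 0.4847 -0.1579] base [ 0.4941 -0.0978] [ 0.4917 -0.1625]
pot wall [ 0.5078 -0.1306]
collar top front [ 0.518  -0.1102] [ 0.5166 -0.1485] low [ 0.5173 -0.1094]
grip top [array([ 0.5076, -0.1173]), array([ 0.5071, -0.1403])]
blade model px in crop [array([707.83306496, 216.07876773]), array([665.58471973, 200.88936254]), array([699.74921808, 172.47220926]), array([641.75158336, 152.00360011])]
fence corner model [array([739.68663766, 268.9716708 ]), array([658.5411368 , 237.97394687])]
```

Emit:
apply_moves(
  delta_pos=[
    [0.05, 0, 0],
    [0, 0, 1.2],
    [0, 0, 1.5],
    [0, 0, 1.5],
    [0, 0, 0.8],
    [0, 0, 0.4],
    [0, 0, 0.4],
    [0, 0, 0.4],
  ],
  twist=[0, 0, 0, 0, 0, 0, 0, 0],
)

```text
t: 15.82
tool_pos: [0.5006, -0.1269, 0.1649]
orientation: [3.141, -0.055, 0.001]
force: [0.5, -0.5, -1.5]
opening: 0.0238
gripper_force: 20.0
```

Emit:
apply_moves(
  delta_pos=[
    [0, 0, 0],
    [0, 0, 0.3],
    [0, 0, 0.4],
    [0, 0, 0.4],
    [0, 0, 0],
  ],
  twist=[0, 0, 0, 0, 0],
)

```text
t: 16.45
tool_pos: [0.4999, -0.1267, 0.153]
orientation: [-3.141, 0.055, 0.002]
force: [-0.3, 1.2, -1.7]
opening: 0.0238
gripper_force: 20.0
```

Emit:
apply_moves(
  delta_pos=[
    [0, 0, 0.4],
    [0, 0, 0.4],
    [0, 0, 0.4],
    [0, 0, 0.4],
    [0, 0, 0.3],
    [0, 0, 0.2],
    [0, 0, 0],
  ],
  twist=[0, 0, 0, 0, 0, 0, 0],
)

```text
t: 17.32
tool_pos: [0.5001, -0.1268, 0.1325]
orientation: [-3.141, 0.055, 0.0]
force: [-1.0, 0.3, -0.7]
opening: 0.0239
gripper_force: 20.0
```

Emit:
apply_moves(
  delta_pos=[
    [0, 0, 0.1],
    [0, 0, 0.1],
    [0, 0, 0.1],
    [0, 0, 0],
  ],
  twist=[0, 0, 0, 0],
)

```text
t: 17.82
tool_pos: [0.5002, -0.1268, 0.1295]
orientation: [-3.141, 0.055, 0.0]
force: [0.1, -0.0, -1.4]
opening: 0.0239
gripper_force: 20.0
```

Emit:
apply_moves(
  delta_pos=[
    [0, 0, 0.1],
    [0, 0, 0.05],
    [0, 0, 0],
  ],
  twist=[0, 0, 0],
)

```text
t: 18.2
tool_pos: [0.5004, -0.1269, 0.1289]
orientation: [3.141, -0.055, 0.001]
force: [-3.1, 1.7, 5.7]
opening: 0.0237
gripper_force: 20.0
```

The collar has seated: contact came at z = 0.129 as expected. Next I release and retreat straight up.

Emit:
apply_moves(
  delta_pos=[
    [0, 0, 0],
    [0, 0, 0],
    [0, 0, 0],
    [0, 0, 0],
  ],
  twist=[0, 0, 0, 0],
  gripper=4.5,
)

```text
t: 18.7
tool_pos: [0.5002, -0.1268, 0.128]
orientation: [-3.141, 0.055, 0.0]
force: [-0.2, -1.9, 1.0]
opening: 0.0447
gripper_force: 0.0
```

Emit:
apply_moves(
  delta_pos=[
    [0, 0, -1],
    [0, 0, -2],
    [0, 0, -3],
    [0, 0, -3],
    [0, 0, -2],
    [-3, 3, 0],
    [-4, 4, 0],
    [-2, 3, 0],
  ],
  twist=[0, 0, 0, 0, 0, 0, 0, 0],
)

```text
t: 19.7
tool_pos: [0.4052, -0.2246, 0.2384]
orientation: [3.141, -0.056, -0.0]
force: [1.0, 0.7, 0.5]
opening: 0.0449
gripper_force: 0.0
```

Emit:
apply_moves(
  delta_pos=[
    [0, 4, 0],
    [0, 4, 0],
    [0, 4, 0],
    [0, 2, 0],
    [0, 0, 0],
    [0, 0, 0],
  ],
  twist=[0, 0, 0, 0, 0, 0],
)

```text
t: 20.45
tool_pos: [0.402, -0.3625, 0.238]
orientation: [-3.14, 0.054, 0.0]
force: [0.4, -0.1, -0.6]
opening: 0.0448
gripper_force: 0.0
```

```bash
python3 - <<'E'
from h import *
st(); t=snap('top','t5'); s=snap('scene','s5')
a=cv2.resize(t['frame'][165:255,265:345,::-1],(400,450),interpolation=cv2.INTER_CUBIC)
b=cv2.resize(s['frame'][135:225,180:260,::-1],(400,450),interpolation=cv2.INTER_CUBIC)
cv2.imwrite('pics/c5.png',np.hstack([a,b]))
E
```

```text
t 20.45 pos [ 0.402  -0.3625  0.238 ] xaxis -2.0 deg, z [-0.     0.001 -1.   ] op 0.0448 gf 0.0 F [ 0.4 -0.1 -0.6] q6 0.78
```

View pics/c5.png

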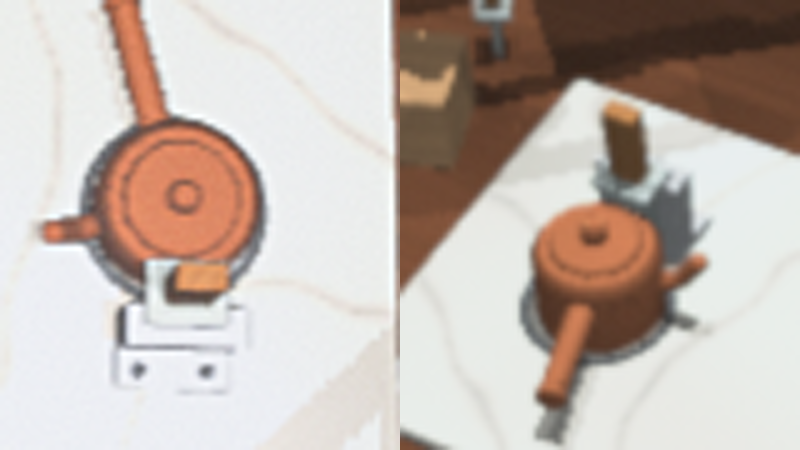

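In the top crop the knob is at (184,196) and the collar corners are (147,260), (147,318) and (228,325). The scene crop shows the gauge standing upright with its collar on the fence.

```bash
python3 - <<'E'
from h import *
c=load('t5'); f=lambda x,y,z:atz(c,(x+.5)/5-.5+265,(y+.5)/5-.5+165,z)[:2].round(4)
k=f(184,196,.093); C=[f(*p,.09) for p in [(147,260),(147,318),(228,325)]]; g=(C[0]+C[2])/2
T=f(203,278,.150)
th=np.radians(-2); M=np.array([[np.cos(th),np.sin(th)],[-np.sin(th),np.cos(th)]])
S=np.array([.548,-.1291]); print(k,C,'pot rel',M@(k-S),'gauge rel',M@(g-S),'grip top rel',M@(T-S))
E
```

```text
[ 0.5469 -0.125 ] [array([ 0.5155, -0.1072]), array([ 0.4872, -0.1072]), array([ 0.4844, -0.1466])] pot rel [-0.00124242  0.00405911] gauge rel [-0.04809751  0.00052174] grip top rel [-0.04466357  0.0010419 ]
```

The pot is about 4 mm off centre. The gauge sits at x = -48 mm and y ≈ 0 in the station frame, upright. All of this is within limits, so I'm handing in.

```bash
python3 -c "
from plant import robot
print(robot.close_job())"
```

```text
the job is handed in; nothing more can be done
None
```

Job handed in, no verdict returned: by camera the pot is about 4 mm off the gauging ring's centre (limit 8 mm), the largest gauge stands upright and released mid-gap with its collar on the fence top, and the arm never went near the bowl, cup or jar.

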